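# Pair the red edge paint in the carrier and hold it up level

## Robot

A 6-joint arm with a two-finger parallel gripper is mounted at the origin on the work surface; the furniture and walls round the work are solid. World frame = base frame: x ahead of the robot, y to its left, z up, the work surface at z = 0. Lengths are in m, angles in rad, forces in N, time in s.
With the tool pointing down it reaches from about 0.4 to 0.825 m from the base axis. Payload 7 kg.
Tool frame: the origin (TCP) lies midway between the tips of the shut fingers; the grasp point (between the pads) lies 19 mm behind it; z points along the fingers, x is the direction in which the jaws open and shut, and the axes are right-handed (so a half turn about z gives the same grasp; the last joint's range is limited). The gripper opens to 88 mm and grips with 3 to 60 N. Pads are 19 mm wide; open, the fingers measure 130 mm over their backs; the gripper's body (78 mm by 193 mm) begins 47 mm behind the grasp point.
Start: joints at [-0.839, 0.359, 0.012, 0, -1.224, -0.288], TCP at [0.29, -0.61, 0.227] pointing down, gripper open.
Joint ranges: [-3.07, 3.07], [-1.43, 2.12], [-1.02, 1.25], [-3.03, 1.67], [-3.05, -0], [-3.03, 3.03]. Speed limits (rad/s): [2.39, 2.39, 3.01, 3.14, 3.14, 3.14].

## Interface

Orientations are given as [roll, pitch, yaw] about the fixed x, y, z axes, in that order (R = Rz(yaw) Ry(pitch) Rx(roll)).
In Python, from station import status, eyes, workorder gives the robot as it stands.
- The arm moves only by the shell command python3 -m jog 'ROWS' [OPENING] [FORCE]. ROWS is JSON, a list of rows, each a list of 6 numbers: the shift along the world's x, y, z in mm, then the turn, a rotation vector about the world's x, y, z in rad. A call has 1 to 12 rows; each row shifts and turns the pose as measured when the row begins; what a row does not reach is not made up. A row lasts 1/10 s, in which the tool goes at most 50 mm and 8.59 degrees, less where a joint would pass 70% of its speed; a pose out of reach is approached as far as the arm can. A call with a gripper value outside its range is refused whole. OPENING is the opening, from 0 (shut) to 1 (fully open), set as the call begins (- or left out, the last holds). The fingers move at their own pace and stop on an object; FORCE is the grip in N (left out, the last holds). Time passes only in rows, so rows that do not move let the fingers close. It gives the time, the measured TCP pose, the force and the opening at its end, in the units of the state.
- status.get_state(): the state, without advancing time (a new reading comes with each control period).
- eyes.grab_frame(name): name is "scene" or "top" or "wrist"; returns the picture (384x512x3 uint8, blue, green, red); there is no depth.
- eyes.calibration(name): a dict with "camera_matrix" (3x3 intrinsics, pixels), "cam_to_world" (4x4, takes a point from camera to world coordinates); the wrist camera has in their place "hand_eye" (4x4, takes a point from camera to tool coordinates, whose origin is the TCP and whose axes are the tool frame's). Camera axes: x right, y up, looking along -z (the intrinsics and any distortion apply to the point x, -y, -z); pixel columns grow to the right and rows downward; lengths in m; the calibration is good to about 2 mm. A picture is of the moment at which its call begins: read the wrist's pose just before it. calibration takes no time and is no camera call.
- workorder.job_done(): hands the job in, once; it reports no verdict.
The state is a dict: "t": time; "q": joint angles; "qd": joint speeds; "joint_efforts": joint torques, N m; "eef_pos": TCP position; "ee_rot": TCP orientation; "force": force on the tool from outside, world axes, zero at the start; "moment": the same for the moment, N m; "width": finger opening in m.
Only numpy, scipy, OpenCV 4.12 (cv2) and the standard library are available. Lean on these libraries where they do the work, as an engineer would, in place of code of your own. Each camera call takes 0.05 s, during which the arm holds its last target. There are 200 camera calls.

## Task

Make up the pair of red edge paint bottles: stand the loose red bottle with the black cap upright in the empty recess of the two-bottle carrier, next to its twin, and leave the black bottle and the brown bottle where they stand. Then, with both red bottles standing in it, lift the carrier by its wooden cross grip about ten centimetres clear of the bench and of everything on it. Keep it level all the way and finish while still holding it there, steady, as if to hand it on; do not set it down.

Things in the scene. Friction and masses are not known exactly. Their poses are not given: they have to be found in the camera images.
- carrier: Loose carrier, 0.3 to 0.45 kg: pale wooden board 210 x 64 x 18 mm with its cork sole (long along its own x), a round recess 43 mm across and 10 mm deep near each end, in the middle a steel upright 5 mm thick and on it a dark wooden cross grip 18 mm thick along x, 80 mm along y, 26 mm high, 110 to 136 mm above the underside. Origin: centre of the underside, z up. Stands on the bench.
- grip (a point): Centre of the dark wooden cross grip, 123 mm above the carrier's underside, over the carrier's centre; same axes as the carrier. Pinch it across its 18 mm thickness, that is along the carrier's x (the carrier's long direction). The bottle caps end 80 mm above the underside, 75 mm to either side.
- well_a (a point): Centre of the floor of the recess at the carrier's -x end (75 mm from the centre, floor 8 mm above the carrier's underside, rim 18 mm above it). It holds the twin red bottle at the start.
- well_b (a point): Centre of the floor of the empty recess at the carrier's +x end (75 mm from the centre, floor 8 mm above the carrier's underside, rim 18 mm above it; 43 mm across, so a bottle has about 4.5 mm of play all round).
- red_twin: Red bottle with a black cap that already stands in recess well_a: 34 mm diameter body up to the shoulder, 72 mm high over the cap, about 70 g. Origin: centre of its underside, z up.
- red_bottle: The loose red bottle with a black cap, the same as its twin: body 34 mm in diameter, straight up to about 40 mm, then a shoulder up to 56 mm; cap 18 mm in diameter up to 72 mm; 50 to 100 g. It stands upright on the bench. Origin: centre of its underside, z up.
- black_bottle: Black bottle with a white cap, same size, upright on the bench; to be left alone. Origin: centre of its underside.
- brown_bottle: Dark brown bottle with a white cap, same size, upright on the bench; to be left alone. Origin: centre of its underside.
- sole: Thin cork sole (206 x 60 x 3 mm) glued under the carrier's board and moving with it; the carrier stands on it. Origin and axes as the carrier's. Held in the air, it touches nothing.
- grey_box_top (a point): Centre of the top, 121 mm up, of the fixed upright grey box (100 x 100 mm) between robot and carrier: go over or round it. Also fixed: pen cup 96 mm high with taller pens, centre 30 mm farther ahead and 240 mm left of this point; grey box 141 mm high from 150 mm farther ahead and 130 mm right on; paper stack 81 mm high from 270 mm farther ahead on.
Things that resemble listed ones, but are neither listed nor needed, are in the scene too. Leave any green look-alike of the red_bottle alone.

How it is judged:
On the way, in this order (a step that is already met when the one before it is completed fails the run):
1. the loose red bottle stands upright, let go, in the empty recess of the carrier, the carrier still on the bench (horizontal distance between red_bottle and well_b below 0.01 m and z of red_bottle in the frame of well_b below 0.005 m and angle between red_bottle's own z axis and vertical below 0.1 rad and contact force between red_bottle and the fingers below 0.1 N and height (world z) of carrier below 0.012 m), for 0.2 s.
2. the carrier with both red bottles is lifted clear of the bench, level (height (world z) of carrier above 0.07 m and angle between carrier's own z axis and vertical below 0.14 rad and distance between red_bottle and well_b below 0.012 m and distance between red_twin and well_a below 0.012 m), for 0.3 s.
At the end, for the whole second after the job is handed in: Fingers hold the carrier, underside over 70 mm above the bench, tilt under 8 deg, slower than 30 mm/s and 0.2 rad/s, resting on nothing else; both red bottles within 12 mm of their recess floors' centres, not touched by the fingers; black and brown bottles within 30 mm of their places (all of step 2 and linear speed of carrier below 0.03 m/s and angular speed of carrier below 0.2 rad/s and contact force between carrier and the fingers above 2 N and contact force between each of red_bottle, red_twin and the fingers below 0.1 N and distance of each of black_bottle, brown_bottle from where it was at the start of the episode below 0.03 m and contact force between sole and anything else below 0.1 N); the arm keeps its last pose, push and grip.
It fails at once if the carrier is tipped more than 20 degrees (angle between carrier's own z axis and vertical above 0.35 rad).
It fails at once if the twin bottle is tipped or leaves its recess (distance between red_twin and well_a above 0.03 m).
It fails at once if the black bottle is disturbed (distance of black_bottle from where it was at the start of the episode above 0.03 m).
It fails at once if the brown bottle is disturbed (distance of brown_bottle from where it was at the start of the episode above 0.03 m).
It also fails if it takes over 51 s, if anything falls off the work surface, if the arm or the gripper's body presses on something with over 40 N, if the wrist force passes 120 N, or if a joint passes its speed limit or range.

## Working session

There is one attempt and no reset: what is moved stays moved. The work goes in short steps, Python scripts to look and compute and a shell command to move; the robot and the scene stay as the last step left them, time stands still between calls to the robot, and variables do not carry over. Pictures are saved under pics/ and viewed, about 8 in all and at most 12, crops included, and the job is handed in when it is done.

```bash
ls; mkdir -p pics; cat > h.py <<'E'
import numpy as np, cv2, json
from station import status, eyes, workorder
from scipy.spatial.transform import Rotation as R
def cam(n, st=None):
    c=eyes.calibration(n); K=np.array(c["camera_matrix"])
    if "cam_to_world" in c: T=np.array(c["cam_to_world"])
    else:
        st=st or status.get_state(); T=np.eye(4)
        T[:3,:3]=R.from_euler('xyz',st["ee_rot"]).as_matrix(); T[:3,3]=st["eef_pos"]; T=T@np.array(c["hand_eye"])
    return c,K,T
def ray(n,u,v,st=None):
    c,K,T=cam(n,st)
    d=np.linalg.inv(K)@[u,v,1]; d=T[:3,:3]@(d*[1,-1,-1]); return T[:3,3],d
def plane(n,u,v,z,st=None):
    o,d=ray(n,u,v,st); return o+d*(z-o[2])/d[2]
def proj(n,p,st=None):
    c,K,T=cam(n,st); q=np.linalg.inv(T)@np.r_[p,1]; q=K@(q[:3]*[1,-1,-1]); return q[:2]/q[2]
E
python3 - <<'E'
from h import *
print(status.get_state())
for n in("scene","top","wrist"):
    print(n,eyes.calibration(n))
a=eyes.grab_frame("top");b=eyes.grab_frame("scene")
cv2.imwrite("pics/top0.png",a);cv2.imwrite("pics/scene0.png",b)
cv2.imwrite("pics/both0.png",cv2.resize(np.vstack([a,b]),(800,1200))[:600]) if 0 else None
E
```

```text
pics
{'t': 0.0, 'q': array([-8.38912460e-01,  3.59415050e-01,  1.10772505e-02, -3.79514799e-04,
       -1.22407337e+00, -2.88089273e-01]), 'qd': array([-0.00046387, -0.00089979, -0.00208901, -0.00159792, -0.00095183,
        0.00117148]), 'joint_efforts': array([ 1.26032542e-04, -5.82731152e+01,  2.93050522e+01,  6.99721053e+00,
        6.77369404e-03, -1.16172278e-04]), 'eef_pos': array([ 0.28960239, -0.60919053,  0.22560717]), 'ee_rot': array([-3.14147586e+00, -1.64966865e-03,  2.01446157e+00]), 'force': array([-0.31264796, -0.1978968 ,  0.21861451]), 'moment': array([ 0.00238104,  0.04214334, -0.01928422]), 'width': 0.0875882887265605}
scene {'camera_matrix': array([[434.14655622,   0.        , 254.3571755 ],
       [  0.        , 434.14655622, 195.76456334],
       [  0.        ,   0.        ,   1.        ]]), 'cam_to_world': array([[-0.99083407, -0.06052028,  0.12076898,  0.66391186],
       [ 0.13496169, -0.40537677,  0.90413219,  0.92896624],
       [-0.00576139,  0.91214416,  0.40982903,  0.47871131],
       [ 0.        ,  0.        ,  0.        ,  1.        ]])}
top {'camera
[... 259 characters left out ...]
27,  0.00962583, -0.01681592,  0.12922451],
       [-0.01530058,  0.14024958,  0.98999795,  1.0311574 ],
       [ 0.        ,  0.        ,  0.        ,  1.        ]])}
wrist {'camera_matrix': array([[325.43303036,   0.        , 256.21484854],
       [  0.        , 325.43303036, 193.8391139 ],
       [  0.        ,   0.        ,   1.        ]]), 'hand_eye': array([[ 9.99999931e-01, -1.14950847e-04, -3.52712174e-04,
        -1.63815308e-05],
       [-1.98585072e-04, -9.68955524e-01, -2.47235017e-01,
        -6.57472873e-02],
       [-3.13342535e-04,  2.47235070e-01, -9.68955480e-01,
        -1.58285556e-01],
       [ 0.00000000e+00,  0.00000000e+00,  0.00000000e+00,
         1.00000000e+00]])}
```

View pics/top0.png

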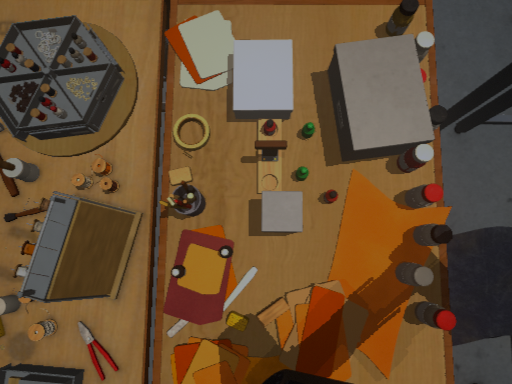

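View pics/scene0.png

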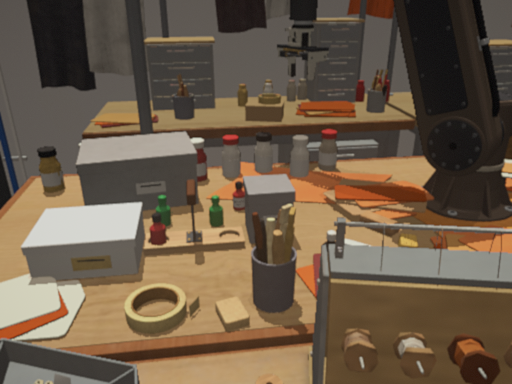

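The top view shows the carrier at about (270,157), with the twin at (270,128) and the empty recess at (270,182). A small red bottle stands at (330,196), and there are green look-alikes at (308,129) and (303,173). Next I'll take one enlarged crop to confirm these and compute rough positions.

```bash
python3 - <<'E'
from h import *
a=cv2.imread("pics/top0.png");b=cv2.imread("pics/scene0.png")
A=cv2.resize(a[105:225,235:355],(480,480),interpolation=3);B=cv2.resize(b[160:260,140:260],(576,480),interpolation=3)[:, :320]
B=cv2.resize(b[165:265,140:220],(0,0),fx=0,fy=0) if 0 else cv2.resize(b[170:250,145:255],(320,233),interpolation=3)
C=cv2.resize(a[230:290,160:242],(320,234),interpolation=3)
cv2.imwrite("pics/crop1.png",np.hstack([A,np.vstack([B,C,np.zeros((13,320,3),np.uint8)])]))
for n,u,v,z in[("red cap",330,194,.07),("twin cap",270,126,.08),("grip top",270,144,.136),("well rim",270,181,.018),("green1",308,128,.07),("green2",303,171,.07),("greybox top",283,210,.121),("w1",224,252,.07),("w2",178,271,.07)]:
    print(n,plane("top",u,v,z).round(3))
hsv=cv2.cvtColor(a,cv2.COLOR_BGR2HSV)
E
```

```text
red cap [ 0.569 -0.047  0.07 ]
twin cap [0.746 0.108 0.08 ]
grip top [0.682 0.109 0.136]
well rim [0.611 0.106 0.018]
green1 [0.744 0.008 0.07 ]
green2 [0.629 0.022 0.07 ]
greybox top [0.522 0.076 0.121]
w1 [0.419 0.222 0.07 ]
w2 [0.37  0.337 0.07 ]
```

View pics/crop1.png

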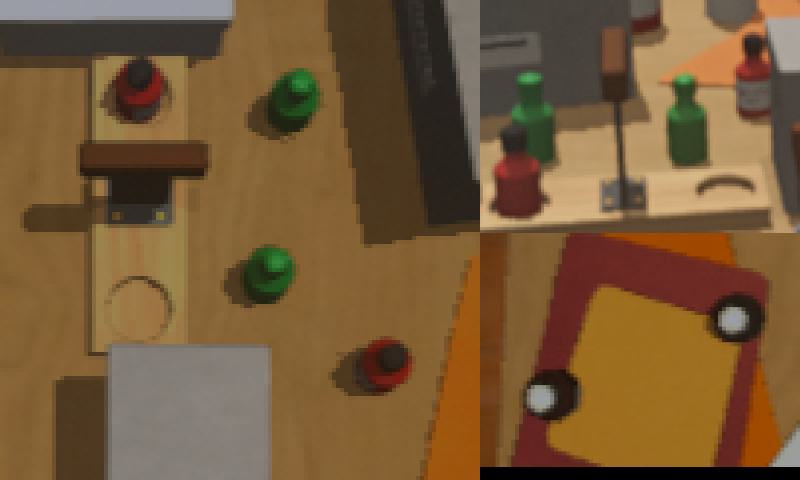

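The loose red bottle with the black cap, standing free at (330,196), fits the description. The green bottles have no black cap, and the other red-capped bottles at the right edge are large. The twin at (270,128) stands in the carrier. The white-capped dark pair at (178,271) and (223,252) are the black and brown bottles, well out of the way.

The carrier's +x end points at the robot: well_b is at about (0.611,0.107) and the loose red bottle at about (0.569,-0.047). I'll move above the red bottle with the jaws at 30° yaw, which stays clear of both boxes.

```bash
python3 -m jog '[[0,0,50,0,0,0],[22,44,10,0,0,-0.14],[22,44,0,0,0,-0.14],[22,44,0,0,0,-0.14],[22,44,0,0,0,-0.14],[22,44,0,0,0,-0.14],[22,44,0,0,0,-0.14],[22,44,0,0,0,-0.14],[22,44,0,0,0,-0.14],[22,44,0,0,0,-0.14],[22,44,0,0,0,-0.14],[22,44,0,0,0,0]]' 1 15
```

```text
t: 1.3
eef_pos: [0.5157, -0.1476, 0.2817]
ee_rot: [-3.139, -0.01, 0.646]
force: [1.4, -0.5, 0.7]
width: 0.0879
```

```bash
python3 -m jog '[[19,35,-20,0,0,-0.06],[19,35,-20,0,0,-0.06],[18,33,-20,0,0,0],[0,0,-10,0,0,0],[0,0,0,0,0,0]]'
cat > look.py <<'E'
from h import *
import sys
st=status.get_state(); w=eyes.grab_frame("wrist"); cv2.imwrite("pics/%s.png"%sys.argv[1],w)
json.dump({k:np.array(v).tolist() for k,v in st.items()},open("pics/%s.json"%sys.argv[1],"w"))
print(np.round(st["eef_pos"],4),np.round(st["ee_rot"],3))
E
python3 look.py w1
```

```text
t: 1.8
eef_pos: [0.5745, -0.0343, 0.2085]
ee_rot: [-3.14, -0.01, 0.527]
force: [-0.4, -1.1, 0.4]
width: 0.0877
[ 0.5745 -0.0343  0.2085] [-3.14  -0.01   0.527]
```

View pics/w1.png

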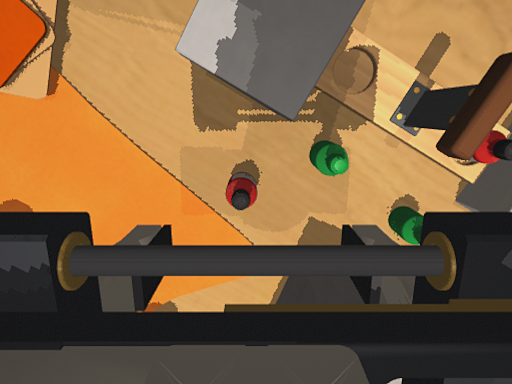

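The wrist view shows the red bottle with its black cap at (240,195), the empty recess at (355,70), the grip at (485,105) and the near grey box at (275,50). I'll measure from this frame.

```bash
python3 - <<'E'
from h import *
st=json.load(open("pics/w1.json")); w=cv2.imread("pics/w1.png")
hsv=cv2.cvtColor(w,cv2.COLOR_BGR2HSV); r=w[165:225,205:275]; h=hsv[165:225,205:275]
m=(((h[...,0]<8)|(h[...,0]>172))&(h[...,1]>170)).astype(np.uint8)
k=((h[...,2]<70)&(h[...,1]<150)).astype(np.uint8)
for nm,mm in(("red",m),("black",k)):
    n,l,s,c=cv2.connectedComponentsWithStats(mm)
    for i in range(1,n):
        if s[i,4]>25: print(nm,s[i],c[i]+[205,165],s[i,:2]+[205,165])
for z in(.056,.064,.072): print("cap(240,200)",z,plane("wrist",240,200,z,st).round(4))
for nm,p,z in[("rim",(355,70),.018),("gripL",(455,145),.110),("box corner near",(293,120),.121),("box corner",(176,48),.121),("green",(338,165),.072)]: print(nm,plane("wrist",*p,z,st).round(4))
for p in [(.569,-.047,0),(.569,-.047,.04),(.569,-.047,.072)]: print(proj("wrist",p,st).round(1))
a=cv2.imread("pics/top0.png");x=a[105:225,235:355]
cv2.imwrite("pics/crop2.png",np.hstack([cv2.resize(w[0:220,190:512],(800,547))[:, :]]))
E
```

```text
red [ 21  13  31  29 450] [241.22888889 188.92      ] [226 178]
black [ 26  24  19  21 299] [240.2909699  199.10033445] [231 189]
cap(240,200) 0.056 [ 0.5719 -0.0578  0.056 ]
cap(240,200) 0.064 [ 0.5711 -0.0557  0.064 ]
cap(240,200) 0.072 [ 0.5703 -0.0537  0.072 ]
rim [0.6094 0.1094 0.018 ]
gripL [0.6912 0.0801 0.11  ]
box corner near [0.5691 0.0316 0.121 ]
box corner [0.4725 0.0322 0.121 ]
green [0.6317 0.0201 0.072 ]
[244.2 178.1]
[243.3 185.8]
[242.3 193.3]
```

View pics/crop2.png

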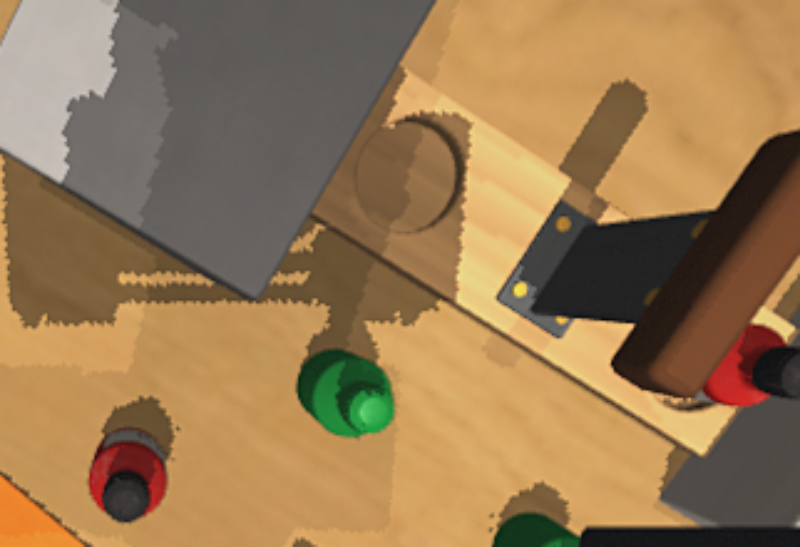

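Red bottle at about (0.571,-0.054) and recess at about (0.609,0.108), with both views agreeing. I'll tilt the tool 0.12 rad about the jaw axis, so that the gripper body clears the grey box when placing, and then descend.

```bash
python3 -m jog '[[-3,-20,0,0.098,0.069,0],[0,0,-10,0,0,0.085],[0,0,-45,0,0,0],[0,0,-45,0,0,0],[0,0,0,0,0,0]]'
python3 look.py w2; python3 - <<'E'
from h import *
st=json.load(open("pics/w2.json")); w=cv2.imread("pics/w2.png")
T=R.from_euler('xyz',st["ee_rot"]).as_matrix();print("z_tool",T[:,2].round(3),"x",T[:,0].round(3))
for p in [(.571,-.054,.072),(.571,-.054,.04)]: print(proj("wrist",p,st).round(1))
h=cv2.cvtColor(w,cv2.COLOR_BGR2HSV)
m=(((h[...,0]<6)|(h[...,0]>172))&(h[...,1]>170)&(h[...,2]>60)).astype(np.uint8)
k=(h[...,2]<60).astype(np.uint8)
n,l,s,c=cv2.connectedComponentsWithStats(m)
for i in range(1,n):
    if s[i,4]>100: print(s[i],c[i].round(1))
cv2.imwrite("pics/crop3.png",w[60:300,130:400])
E
```

```text
t: 2.35
eef_pos: [0.572, -0.0609, 0.1128]
ee_rot: [-3.021, -0.008, 0.61]
force: [-0.4, -0.5, 0.2]
width: 0.0876
[ 0.572  -0.0609  0.1128] [-3.021 -0.008  0.61 ]
z_tool [-0.063  0.103 -0.993] x [0.82  0.573 0.008]
[260.  214.9]
[259.1 206.6]
[236 186  44  44 799] [256.9 202.6]
```

View pics/crop3.png

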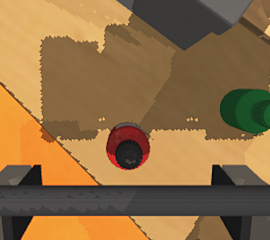

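The cap sits at about (257,214) and the model predicts (260,215), so the position is good to 2 mm. Going down to grasp.

```bash
python3 -m jog '[[-2,6,-26,0,0,0],[0,0,-30,0,0,0],[0,0,-25,0,0,0],[0,0,-13,0,0,0],[0,0,0,0,0,0]]'
```

```text
t: 2.9
eef_pos: [0.5816, -0.0569, 0.0358]
ee_rot: [-3.036, -0.028, 0.612]
force: [0.0, 0.6, -0.2]
width: 0.0876
```

```bash
python3 -m jog '[[0,0,0,0,0,0],[0,0,0,0,0,0]]'; python3 -c "
from h import *
s=status.get_state();print(s['qd'].round(3),s['q'].round(3),s['moment'].round(2))"
```

```text
t: 3.1
eef_pos: [0.5841, -0.057, 0.0397]
ee_rot: [-3.039, -0.032, 0.613]
force: [1.3, 0.2, 1.0]
width: 0.0879
[-0.001 -0.021  0.019  0.007 -0.016 -0.001] [ 0.161  0.425 -0.311 -0.141 -0.856 -2.595] [-0.52 -0.15  0.01]
```

```bash
python3 -m jog '[[0,0,0,0,0,0],[0,0,0,0,0,0],[0,0,0,0,0,0]]'; python3 -c "
from h import *
s=status.get_state();print(s['qd'].round(3),s['q'].round(3),s['joint_efforts'].round(1))"; python3 look.py w3
```

```text
t: 3.4
eef_pos: [0.5859, -0.0569, 0.043]
ee_rot: [-3.041, -0.036, 0.613]
force: [-0.5, 0.6, 0.1]
width: 0.0878
[ 0.001 -0.007  0.003  0.001 -0.005 -0.001] [ 0.161  0.421 -0.309 -0.14  -0.858 -2.595] [ -0.  -56.2  22.5   5.1  -0.1  -0. ]
[ 0.5859 -0.0569  0.043 ] [-3.041 -0.036  0.613]
```

View pics/w3.png

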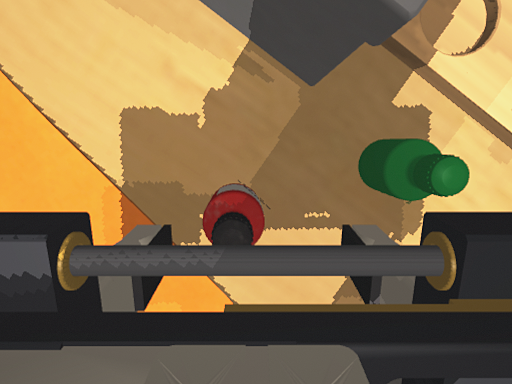

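Nothing is touching: the arm simply settles slowly after fast rows, so it stands about 15 mm off in x and slightly tilted. I'll correct that and go down gently.

```bash
cat > s.py <<'E'
from h import *
import sys
s=status.get_state(); T=R.from_euler('xyz',s["ee_rot"]).as_matrix()
print("pos",(s["eef_pos"]*1000).round(1),"z_tool",T[:,2].round(3),"yaw x",T[:2,0].round(3),"f",s["force"].round(1),"w",round(s["width"]*1000,1),"t",s["t"])
E
python3 -m jog '[[-16,2,0,0,0.04,0],[0,0,-4,0,0,0],[0,0,-4,0,0,0],[0,0,0,0,0,0],[0,0,0,0,0,0]]'; python3 s.py
```

```text
t: 3.95
eef_pos: [0.5705, -0.055, 0.0341]
ee_rot: [-3.019, -0.004, 0.613]
force: [0.6, -0.3, -0.2]
width: 0.0871
pos [570.5 -55.   34.1] z_tool [-0.067  0.102 -0.993] yaw x [0.818 0.575] f [ 0.6 -0.3 -0.2] w 87.1 t 3.95
```

```bash
python3 -m jog '[[0,0,-6,0,0,0],[0,0,-6,0,0,0],[0,0,-5,0,0,0],[0,0,0,0,0,0],[0,0,0,0,0,0]]'; python3 s.py
```

```text
t: 4.45
eef_pos: [0.5705, -0.0551, 0.015]
ee_rot: [-3.019, -0.004, 0.613]
force: [-0.0, 0.6, 0.1]
width: 0.0875
pos [570.5 -55.1  15. ] z_tool [-0.067  0.102 -0.993] yaw x [0.818 0.575] f [-0.   0.6  0.1] w 87.5 t 4.45
```

```bash
python3 -m jog '[[0,0,0,0,0,0],[0,0,0,0,0,0],[0,0,0,0,0,0],[0,0,0,0,0,0],[0,0,0,0,0,0],[0,0,0,0,0,0],[0,0,0,0,0,0],[0,0,0,0,0,0]]' 0 20; python3 s.py
```

```text
t: 5.25
eef_pos: [0.571, -0.0551, 0.0158]
ee_rot: [-3.02, -0.005, 0.613]
force: [-0.2, 0.0, -0.5]
width: 0.0323
pos [571.  -55.1  15.8] z_tool [-0.066  0.102 -0.993] yaw x [0.818 0.575] f [-0.2  0.  -0.5] w 32.3 t 5.25
```

Holding at 32 mm. I'll lift, then go over with the turn to yaw 90°.

```bash
python3 -m jog '[[0,0,10,0,0,0],[0,0,25,0,0,0],[0,0,30,0,0,0],[0,0,30,0,0,0],[0,0,30,0,0,0],[0,0,25,0,0,0],[0,0,15,0,0,0],[0,0,0,0,0,0],[0,0,0,0,0,0]]'; python3 s.py
```

```text
t: 6.15
eef_pos: [0.5682, -0.0558, 0.1912]
ee_rot: [-3.02, -0.004, 0.612]
force: [-0.7, 0.9, -1.4]
width: 0.0319
pos [568.2 -55.8 191.2] z_tool [-0.066  0.101 -0.993] yaw x [0.818 0.575] f [-0.7  0.9 -1.4] w 31.9 t 6.15
```

```bash
python3 -m jog '[[5,20,0,0,0,0.12],[5,20,0,0,0,0.12],[5,20,0,0,0,0.12],[5,20,0,0,0,0.12],[5,20,0,0,0,0.12],[5,20,0,0,0,0.12],[5,20,0,0,0,0.12],[5,20,0,0,0,0.12],[0,0,0,0,0,0],[0,0,0,0,0,0]]'; python3 s.py
```

```text
t: 7.15
eef_pos: [0.6027, 0.1087, 0.1786]
ee_rot: [-3.003, 0.005, 1.608]
force: [-0.3, -1.2, -0.4]
width: 0.0319
pos [602.7 108.7 178.6] z_tool [-0.138 -0.01  -0.99 ] yaw x [-0.037  0.999] f [-0.3 -1.2 -0.4] w 31.9 t 7.15
```

```bash
python3 -m jog '[[7,-1,-15,0.01,-0.017,-0.037],[0,0,-20,0,0,0],[0,0,-25,0,0,0],[0,0,-20,0,0,0],[0,0,-10,0,0,0],[0,0,0,0,0,0],[0,0,0,0,0,0],[0,0,0,0,0,0]]'; python3 s.py
python3 look.py w4;python3 - <<'E'
from h import *
w=cv2.imread("pics/w4.png");s=eyes.grab_frame("scene");t=eyes.grab_frame("top");cv2.imwrite("pics/scene4.png",s);cv2.imwrite("pics/top4.png",t)
st=status.get_state()
W=cv2.resize(w,(400,300));S=cv2.resize(s[165:255,130:250],(400,300),interpolation=3);T=cv2.resize(t[110:200,220:340],(400,300),interpolation=3)
cv2.imwrite("pics/m4.png",np.vstack([np.hstack([W,S]),np.hstack([T,cv2.resize(w[40:265,110:410],(400,300),interpolation=3)])]))
for p in [(.609,.108,.018),(.609,.0865,.018),(.609,.1295,.018),(.5875,.108,.018),(.6305,.108,.018)]: print([proj(n,p,st).round(1) for n in("wrist","scene","top")])
E
```

```text
t: 7.95
eef_pos: [0.6081, 0.1025, 0.0843]
ee_rot: [-3.017, -0.004, 1.556]
force: [0.3, 0.3, -1.3]
width: 0.0321
pos [608.1 102.5  84.3] z_tool [-0.124  0.006 -0.992] yaw x [0.015 1.   ] f [ 0.3  0.3 -1.3] w 32.1 t 7.95
[0.6081 0.1025 0.0843] [-3.017 -0.004  1.556]
[array([262.6, 217.2]), array([229.5, 234.7]), array([269.3, 181.6])]
[array([232.9, 217.6]), array([228.7, 230. ]), array([277.2, 181.7])]
[array([292.3, 216.7]), array([230.3, 239.7]), array([261.4, 181.5])]
[array([262.3, 187.6]), array([239.4, 234. ]), array([269.2, 189.4])]
[array([263., 246.]), array([219.5, 235.4]), array([269.3, 173.9])]
```

View pics/m4.png

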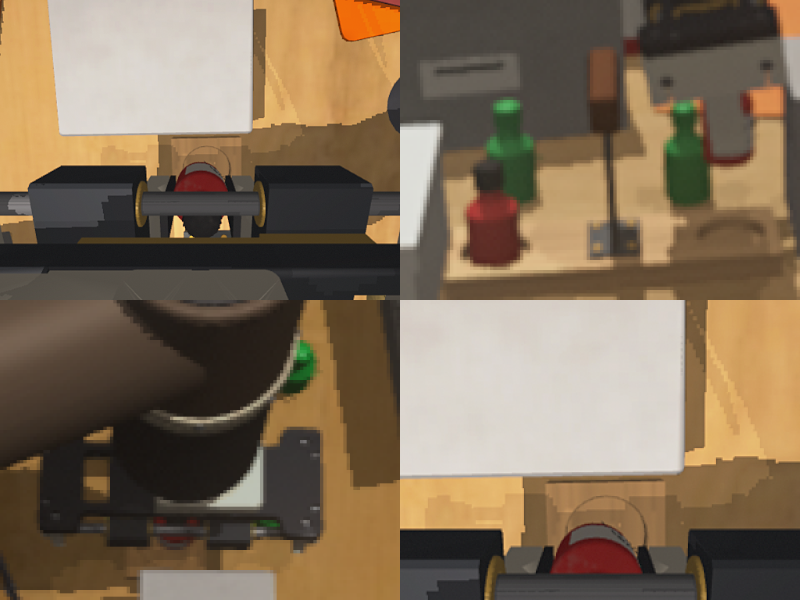

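```bash
python3 - <<'E'
from h import *
st=json.load(open("pics/w4.json")); w=cv2.imread("pics/w4.png")
for x in(.605,.607,.609): print(x,[proj("wrist",(x-.017,.1025,z),st).round(1) for z in(.069,.109)])
c=w[170:245,200:320]; c=cv2.convertScaleAbs(c,alpha=1.8); c=cv2.resize(c,(800,500),interpolation=3)
i=(np.arange(10)*800//12)
for k in range(0,120,20): cv2.putText(c,str(200+k),(int(k*6.67),12),0,.4,(255,255,255),1)
for k in range(0,75,15): cv2.putText(c,str(170+k),(0,int(k*6.67)+5),0,.4,(255,255,255),1)
cv2.imwrite("pics/crop5.png",c)
E
```

```text
0.605 [array([255.2, 198.9]), array([255.4, 211.7])]
0.607 [array([255.3, 202.4]), array([255.5, 216.2])]
0.609 [array([255.4, 205.9]), array([255.5, 220.7])]
```

View pics/crop5.png

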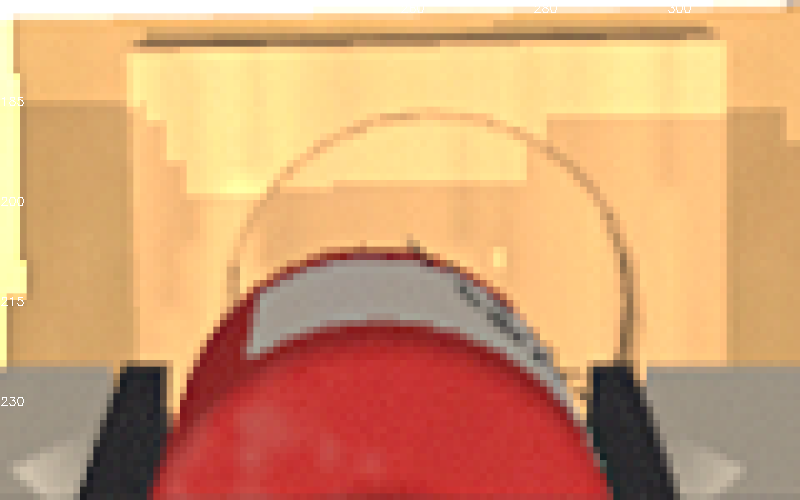

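Rim centre is at u≈264.9 with its top at v≈186.8, so the well is at about (0.6085,0.1097). The bottle is at about (0.610,0.103), so I need dy of about +7. I'll check the box edge clearance and correct.

```bash
python3 -m jog '[[0,7,0,0,0,0.015],[0,0,-10,0,0,0],[0,0,-5,0,0,0],[0,0,0,0,0,0],[0,0,0,0,0,0]]'; python3 s.py; python3 - <<'E'
from h import *
st=json.load(open("pics/w4.json"))
print(plane("wrist",256,171.5,.121,st), plane("wrist",265,176,.0,st))
E
```

```text
t: 8.6
eef_pos: [0.6086, 0.1112, 0.0692]
ee_rot: [-3.02, -0.005, 1.573]
force: [0.5, 0.3, -0.9]
width: 0.0319
pos [608.6 111.2  69.2] z_tool [-0.121  0.005 -0.993] yaw x [-0.003  1.   ] f [ 0.5  0.3 -0.9] w 31.9 t 8.6
[0.56973098 0.10298605 0.121     ] [0.58018258 0.11021086 0.        ]
```

```bash
python3 -m jog '[[-1,-2,-10,0,0,0],[0,0,-10,0,0,0],[0,0,-8,0,0,0],[0,0,-6,0,0,0],[0,0,0,0,0,0],[0,0,0,0,0,0]]'; python3 s.py
```

```text
t: 9.2
eef_pos: [0.6069, 0.1085, 0.0311]
ee_rot: [-3.018, -0.004, 1.573]
force: [-0.6, -0.5, -0.5]
width: 0.0321
pos [606.9 108.5  31.1] z_tool [-0.123  0.004 -0.992] yaw x [-0.002  1.   ] f [-0.6 -0.5 -0.5] w 32.1 t 9.2
```

```bash
python3 -m jog '[[0,1,-4,0,0,0],[0,0,-2,0,0,0],[0,0,-1,0,0,0],[0,0,0,0,0,0]]'; python3 s.py
```

```text
t: 9.6
eef_pos: [0.6076, 0.1098, 0.0242]
ee_rot: [-3.02, -0.005, 1.573]
force: [0.4, 0.6, -1.4]
width: 0.0322
pos [607.6 109.8  24.2] z_tool [-0.122  0.004 -0.993] yaw x [-0.002  1.   ] f [ 0.4  0.6 -1.4] w 32.2 t 9.6
```

```bash
python3 -m jog '[[0,0,-1,0,0,0],[0,0,0,0,0,0]]'; python3 s.py; python3 -m jog '[[0,0,0,0,0,0],[0,0,0,0,0,0],[0,0,0,0,0,0],[0,0,0,0,0,0],[0,0,0,0,0,0],[0,0,0,0,0,0]]' 0.62; python3 s.py; python3 look.py w6; python3 - <<'E'
from h import *
w=cv2.imread("pics/w6.png");s=eyes.grab_frame("scene");cv2.imwrite("pics/scene6.png",s)
cv2.imwrite("pics/m6.png",np.hstack([cv2.resize(w[140:290,156:356],(440,330),interpolation=3),cv2.resize(s[165:250,140:240],(360,330),interpolation=3)]))
E
```

```text
t: 9.8
eef_pos: [0.608, 0.1099, 0.0239]
ee_rot: [-3.021, -0.005, 1.573]
force: [0.0, -0.8, -0.7]
width: 0.032
pos [608.  109.9  23.9] z_tool [-0.121  0.005 -0.993] yaw x [-0.003  1.   ] f [ 0.  -0.8 -0.7] w 32.0 t 9.8
t: 10.4
eef_pos: [0.6083, 0.1101, 0.0243]
ee_rot: [-3.022, -0.005, 1.573]
force: [1.1, -0.1, 0.6]
width: 0.0543
pos [608.3 110.1  24.3] z_tool [-0.12   0.005 -0.993] yaw x [-0.003  1.   ] f [ 1.1 -0.1  0.6] w 54.3 t 10.4
[0.6083 0.1101 0.0243] [-3.022 -0.005  1.573]
```

View pics/m6.png

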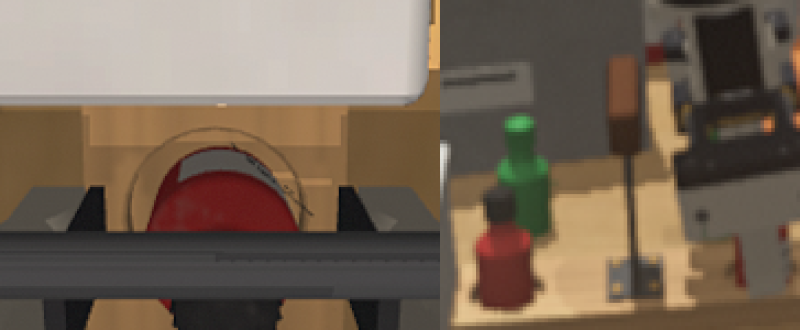

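The bottle stands in the recess, let go: the wrist view shows its base inside the rim circle, and the scene view shows it upright. I'll back off straight up, level the tool, turn to yaw 180° and go over the grip.

```bash
python3 -m jog '[[0,0,8,0,0,0],[1,0,15,0,0,0],[1,0,25,0,0,0],[1,0,30,0,0,0],[1,0,30,0,0,0],[0,0,30,0,0,0],[0,0,30,0,0,0],[0,0,20,0,0,0],[0,0,0,0,0,0]]'; python3 s.py
python3 -m jog '[[10,0,0,0,-0.12,0],[10,0,0,0,0,0.145],[10,0,0,0,0,0.145],[10,0,0,0,0,0.145],[10,0,0,0,0,0.145],[10,0,0,0,0,0.145],[10,0,0,0,0,0.145],[5,0,0,0,0,0.145],[0,0,0,0,0,0.145],[0,0,0,0,0,0.145],[0,0,0,0,0,0.145],[0,0,0,0,0,0.12]]'; python3 s.py
```

```text
t: 11.4
eef_pos: [0.6107, 0.1087, 0.2242]
ee_rot: [-3.022, -0.004, 1.573]
force: [-0.1, 0.8, -0.1]
width: 0.0543
pos [610.7 108.7 224.2] z_tool [-0.119  0.004 -0.993] yaw x [-0.003  1.   ] f [-0.1  0.8 -0.1] w 54.3 t 11.4
t: 12.6
eef_pos: [0.6831, 0.1067, 0.2221]
ee_rot: [3.141, -0.008, -3.089]
force: [0.4, 0.5, -0.6]
width: 0.0543
pos [683.1 106.7 222.1] z_tool [-0.008  0.    -1.   ] yaw x [-0.999 -0.053] f [ 0.4  0.5 -0.6] w 54.3 t 12.6
```

```bash
python3 -m jog '[[0,3,-10,0,-0.008,-0.05],[0,0,0,0,0,0],[0,0,0,0,0,0]]' 0.75; python3 s.py; python3 look.py w7; python3 - <<'E'
from h import *
st=json.load(open("pics/w7.json"))
for p in [(.6835,.1097,.136),(.6835,.0697,.136),(.6835,.1497,.136),(.6745,.1097,.136),(.6925,.1097,.136),(.6085,.1097,.08),(.7585,.1097,.08)]: print(proj("wrist",p,st).round(1))
E
```

```text
t: 12.9
eef_pos: [0.6825, 0.1094, 0.2117]
ee_rot: [-3.141, -0.001, -3.134]
force: [0.8, 0.2, 0.5]
width: 0.0653
pos [682.5 109.4 211.7] z_tool [-0.001 -0.    -1.   ] yaw x [-1.    -0.008] f [0.8 0.2 0.5] w 65.3 t 12.9
[0.6825 0.1094 0.2117] [-3.141e+00 -1.000e-03 -3.134e+00]
[255.2 202.4]
[255.6 148.6]
[254.8 251.9]
[267.2 202.5]
[243.1 202.3]
[337.4 186.3]
[173.2 185. ]
```

View pics/w7.png

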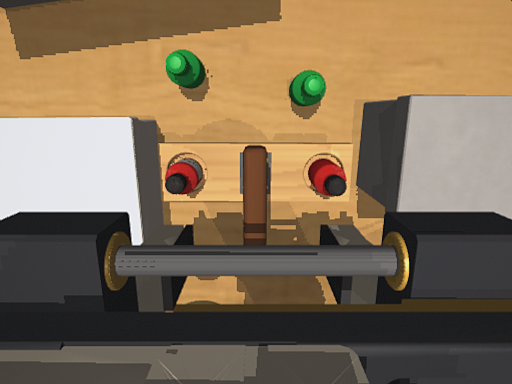

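The grip is at u 243–267 with its end at v≈148, as predicted for (0.6835,0.110). Both red bottles stand in their recesses. Now down onto the grip.

```bash
python3 -m jog '[[1,0,-15,0,0,0],[0,0,-18,0,0,0],[0,0,-15,0,0,0],[0,0,-10,0,0,0],[0,0,-5,0,0,0],[0,0,0,0,0,0],[0,0,0,0,0,0]]'; python3 s.py
```

```text
t: 13.65
eef_pos: [0.6835, 0.1089, 0.144]
ee_rot: [3.142, -0.002, -3.133]
force: [0.0, -0.6, 0.3]
width: 0.0657
pos [683.5 108.9 144. ] z_tool [-0.002  0.    -1.   ] yaw x [-1.    -0.009] f [ 0.  -0.6  0.3] w 65.7 t 13.65
```

```bash
python3 -m jog '[[0,1,-12,0,0,0.008],[0,0,-12,0,0,0],[0,0,-8,0,0,0],[0,0,-5,0,0,0],[0,0,-2,0,0,0],[0,0,0,0,0,0],[0,0,0,0,0,0]]'; python3 s.py
```

```text
t: 14.35
eef_pos: [0.684, 0.1102, 0.1026]
ee_rot: [3.141, 0.0, -3.124]
force: [-0.4, -0.0, 0.0]
width: 0.0658
pos [684.  110.2 102.6] z_tool [ 0.     0.001 -1.   ] yaw x [-1.    -0.017] f [-0.4 -0.   0. ] w 65.8 t 14.35
```

```bash
python3 -m jog '[[0,0,0,0,0,-0.015],[0,0,0,0,0,0]]'; python3 -m jog '[[0,0,0,0,0,0],[0,0,0,0,0,0],[0,0,0,0,0,0],[0,0,0,0,0,0],[0,0,0,0,0,0],[0,0,0,0,0,0],[0,0,0,0,0,0],[0,0,0,0,0,0]]' 0 50; python3 s.py
```

```text
t: 14.55
eef_pos: [0.6844, 0.1103, 0.1033]
ee_rot: [3.141, 0.001, -3.14]
force: [-0.0, 0.5, 0.8]
width: 0.0654
t: 15.35
eef_pos: [0.6839, 0.1105, 0.1041]
ee_rot: [3.14, 0.001, -3.14]
force: [2.0, -0.2, -0.7]
width: 0.0179
pos [683.9 110.5 104.1] z_tool [ 0.001  0.001 -1.   ] yaw x [-1.    -0.001] f [ 2.  -0.2 -0.7] w 17.9 t 15.35
```

Gripped at 17.9 mm, where the grip is 18 mm thick. Lifting gently.

```bash
python3 -m jog '[[0,0,3,0,0,0],[0,0,5,0,0,0],[0,0,8,0,0,0],[0,0,8,0,0,0],[0,0,8,0,0,0],[0,0,5,0,0,0],[0,0,0,0,0,0],[0,0,0,0,0,0]]'; python3 s.py
```

```text
t: 16.15
eef_pos: [0.682, 0.11, 0.1416]
ee_rot: [3.141, -0.004, 3.141]
force: [-0.3, 0.9, -6.3]
width: 0.0179
pos [682.  110.  141.6] z_tool [-0.004  0.001 -1.   ] yaw x [-1.  0.] f [-0.3  0.9 -6.3] w 17.9 t 16.15
```

```bash
python3 -m jog '[[1,0,6,0,-0.004,0],[0.5,0,10,0,0,0],[0.5,0,12,0,0,0],[0.5,0,12,0,0,0],[0,0,12,0,0,0],[0,0,8,0,0,0],[0,0,4,0,0,0],[0,0,0,0,0,0],[0,0,0,0,0,0],[0,0,0,0,0,0]]'; python3 s.py
```

```text
t: 17.15
eef_pos: [0.6843, 0.1099, 0.2118]
ee_rot: [3.14, 0.001, 3.141]
force: [-0.1, -0.2, -5.9]
width: 0.0178
pos [684.3 109.9 211.8] z_tool [ 0.001  0.001 -1.   ] yaw x [-1.  0.] f [-0.1 -0.2 -5.9] w 17.8 t 17.15
```

```bash
python3 -m jog '[[0,0,0,0,0,0],[0,0,0,0,0,0],[0,0,0,0,0,0],[0,0,0,0,0,0],[0,0,0,0,0,0]]'; python3 s.py; python3 look.py w8; python3 - <<'E'
from h import *
w=cv2.imread("pics/w8.png");s=eyes.grab_frame("scene")
cv2.imwrite("pics/m8.png",np.hstack([cv2.resize(w[90:290,126:386],(420,323),interpolation=3),cv2.resize(s[100:250,120:290],(366,323),interpolation=3)]))
print(status.get_state()["qd"].round(4))
E
```

```text
t: 17.65
eef_pos: [0.6835, 0.1097, 0.2097]
ee_rot: [3.141, -0.002, 3.141]
force: [-0.0, -0.1, -5.2]
width: 0.0174
pos [683.5 109.7 209.7] z_tool [-0.002  0.    -1.   ] yaw x [-1.  0.] f [-0.  -0.1 -5.2] w 17.4 t 17.65
[0.6835 0.1097 0.2097] [ 3.141e+00 -2.000e-03  3.141e+00]
[ 0.0004 -0.0014  0.0004  0.0017  0.0009  0.0001]
```

View pics/m8.png

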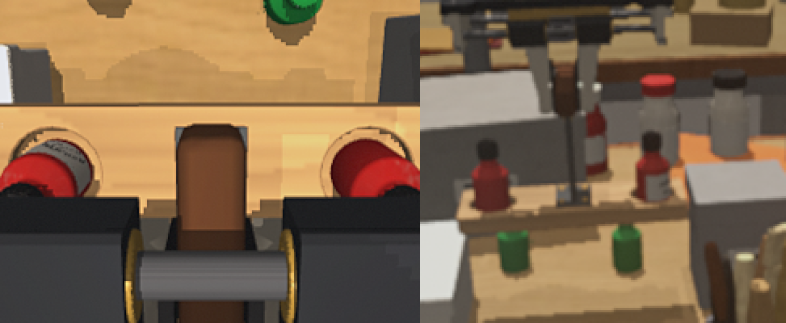

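The carrier hangs level about 10 cm up with both red bottles in it, and the arm is still. Handing in.

```bash
python3 -c "
from h import *
print(workorder.job_done())"; python3 s.py
```

```text
the job is handed in; nothing more can be done
None
the job is handed in; nothing more can be done
```

The loose red bottle with the black cap now stands in the empty recess beside its twin. The arm is holding the carrier by its cross grip, about 105 mm above the bench, and the job is handed in.

**Last checks, at t ≈ 17.65 s:**
- **Height and tilt:** the tool was at z 0.210 m, and it was vertical to about 0.002 rad.
- **Hold:** the fingers closed on the grip at 17.4 mm, set to 50 N. The wrist carried 5–6 N, which fits the carrier's weight. Joint speeds were about 0.
- **Bottles and clearance:** the last wrist and scene views showed the carrier level and touching nothing. Both red bottles stood upright in their recesses.

**What disagreed or was not checked:**
- During the first descent the arm drifted about 15 mm in x while it settled. I corrected that before grasping, and nothing was touched.
- I did not look again at the black and brown bottles after the first pictures. Nothing I moved came near them.
- The hand-in gives no verdict, and the state could not be read afterwards.

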